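# Re-pin the gauge carriage of a checking fixture at its measuring station

## Task

The dial-gauge carriage of the checking fixture is pinned at its parked station. Pull the red-handled ball-lock pin up out of the rail, slide the carriage gently towards the casting until its hole lines up with the measuring bush hidden under it, and push the pin fully home there so that it snaps in and its collar sits down on the carriage, then let go. Feel for the bush with light pressure, do not force the pin or press on the dial gauge, and leave the casting and the other things on the plate where they are.

Things in the scene. Friction and masses are not known exactly. Their poses are not given: they have to be found in the camera images.
- fixture: blue base plate of the fixture, fixed, 130 x 415 x 12 mm, long along its y. Origin on its underside on the middle line, z up. The carriage slides along its +y towards the nest and casting. Above it a steel rail runs along y: flat top 44 mm above the origin, underside 30 mm, 18 mm free below it for the pin's end
- parked_bush (a point): centre, at the rail top, of the parked bush, a round 17 mm hole through the 14 mm rail; the pin starts in it. A like hole, the measuring bush, sits 50 to 72 mm farther along the fixture's +y on the same line, on a strip clamped where the part needs it. Its exact place is not measured and the carriage covers it: find it by feel. The rail top between is flat and flush
- carriage (a joint): travel of the aluminium carriage along the fixture's +y, m: 0 parked, 0.050 to 0.072 at the measuring bush, end stop 0.075. A block 60 x 165 x 22 mm on the rail, top 66 mm above the fixture's origin, between dark guide bars 60 mm high. Moves with about 2 N, stays where left. Black ball knob, 26 mm, centre 75 mm behind its hole
- carriage_bore (a point): centre of the mouth of the carriage's upright hole, 17 mm wide and 22 mm deep, on the carriage's top face
- pin: ball-lock pin, about 140 g, upright: origin on its axis at the underside of its collar (24 mm wide, 6 mm thick), which rests on the carriage top when home. z points up the axis, x along the red handle. The 16 mm shank reaches 50 mm below the origin. Two sprung balls 10 mm above the tip snap out under the rail when home: about 16 N upward frees them, then it slides easily
- pin_grip (a point): centre of the pin's red T-handle: a bar 56 mm long (along the pin's x), 16 mm wide (along its y), 18 mm high, 31 mm above the pin's origin; take it across its 16 mm width. 22 mm are clear between carriage and bar, 16 mm between collar and bar
- pin_tip (a point): centre of the pin's lower end, 50 mm below its origin; the last 2 mm are bevelled to 13 mm. Raised 28 to 45 mm from home it is out of the rail yet still guided by the carriage hole, so the carriage can be slid by the pin; it starts to drop into a bush when within about 1.5 mm of its centre. Drawn right out of the carriage, it takes about 14 N to push the balls back into its hole
- dial: round dial gauge lying face up on the carriage's front end, 57 mm wide; origin at the centre of its underside, 103 mm ahead of the carriage hole and 6 mm above the carriage top; its face is 20 mm higher. A sprung plunger points from it to the casting and yields as it meets it
- casting: oval aluminium casting, 118 x 60 x 34 mm, 450 g, lying loose in the nest at the +y end of the fixture; origin at the centre of its underside. The plunger touches it at the measuring station. Leave it
- housing: square aluminium housing, 70 x 60 x 66 mm, open at the top and one side, origin under its centre. Leave it
- vblock: dark steel V-block, 70 x 50 x 44 mm, origin under its centre. Leave it
- jack: small round steel screw jack, 44 mm wide, 52 mm high, origin under its centre. Leave it

How it is judged:
On the way, in this order (a step that is already met when the one before it is completed fails the run):
1. the pin is drawn up out of the rail (z of pin_tip in the frame of fixture above 0.0442 m), for 0.1 s.
2. the carriage is slid forward towards the measuring station while the pin is out of the rail (value of joint carriage above 0.03 m and z of pin_tip in the frame of fixture above 0.041 m), for 0.1 s.
At the end, for the whole second after the job is handed in: The carriage is moved forward by more than 47 mm and the pin is fully home there: its collar within 2.5 mm of the carriage top (origin under 68.5 mm above the fixture origin), within 3 mm of the carriage hole, upright within 0.06 rad, all at rest and released (value of joint carriage above 0.047 m and velocity of joint carriage below 0.01 m/s and z of pin in the frame of fixture below 0.0685 m and horizontal distance between pin and carriage_bore below 0.003 m and angle between pin's own z axis and vertical below 0.06 rad and linear speed of pin below 0.02 m/s); the robot touches nothing.
It fails at once if the pin is forced: more than 65 N, summed over its contacts with the rail and the carriage (the balls alone make about 13 N there) (contact force between pin and fixture above 65 N).
It fails at once if the carriage is shot forward faster than 0.3 m/s (velocity of joint carriage above 0.3 m/s).
It fails at once if the robot presses on the dial gauge with more than 5 N (contact force between any of the arm, the fingers and dial above 5 N).
It fails at once if the casting is shifted by more than 6 mm (distance of casting from where it was at the start of the episode above 0.006 m).
It fails at once if the housing, V-block or jack is shifted by more than 10 mm (distance of any of housing, vblock, jack from where it was at the start of the episode above 0.01 m).
It also fails if it takes over 61 s, if anything falls off the work surface, if the arm or the gripper's body presses on something with over 40 N, if the wrist force passes 120 N, or if a joint passes its speed limit or range.

## Robot

A 7-joint arm with a two-finger parallel gripper is mounted at the origin on the work surface. World frame = base frame: x ahead of the robot, y to its left, z up, the work surface at z = 0. Lengths are in m, angles in rad, forces in N, time in s.
With the tool pointing down it reaches from about 0.4 to 0.875 m from the base axis. Payload 6.5 kg.
Tool frame: the origin (TCP) lies midway between the tips of the shut fingers; the grasp point (between the pads) lies robot.grip_depth behind it (robot.grip_depth is the distance from the TCP to the grasp point, in m); z points along the fingers, y is the line along which they close (so a half turn about z gives the same grasp; the last joint's range is limited). The gripper opens to 85 mm and grips with 20 to 120 N. Pads are 22 mm wide; open, the fingers measure 114 mm over their backs; the gripper's body (76 mm by 85 mm) begins 54 mm behind the grasp point. The pads swing forward as they close: fully open they stand 13 mm farther back than shut.
Start: joints at [1.069, 0.536, -0.004, 1.538, 0.003, 1.067, -0.071], TCP at [0.274, -0.589, 0.231] pointing down, gripper open.
Joint ranges: [-2.7, 2.7], [-0.37, 2.16], [-1.27, 1.26], [0.24, 2.4], [-1.31, 4.45], [0.19, 1.91], [-2.76, 2.76]. Speed limits (rad/s): [2.39, 2.39, 3.14, 3.14, 3.14, 3.14, 3.14].

## Interface

Orientations are given as [roll, pitch, yaw] about the fixed x, y, z axes, in that order (R = Rz(yaw) Ry(pitch) Rx(roll)).
In Python, from bench import robot, vision, ticket gives the robot as it stands.
- The arm moves only by the shell command python3 -m inch 'ROWS'. ROWS is JSON, a list of rows, each a list of 3 entries, a list of its own where there are three numbers: the shift along the tool's x, y, z in m, then the turn about the tool's z in degrees, then the closure in counts, from 0 (fully open) to 255 (shut). A call has 1 to 8 rows; each row shifts and turns the commanded pose from where the row before left it, along the tool's axes as they then stand; what a row does not reach is not made up. A row lasts 1/12 s, in which the tool goes at most 41.7 mm and 7.16 degrees, less where a joint would pass 70% of its speed; a pose out of reach is approached as far as the arm can. A call is refused whole if a number of a shift passes 0.0417 or a number of a turn 7.16, either way. A call with a gripper value outside its range is refused whole. The fingers move at their own pace and stop on an object; the grip force is fixed at half the most. Time passes only in rows, so rows that do not move let the fingers close. It gives the time, the measured TCP pose, the force, the opening and the grip force at its end, in the units of the state.
- robot.get_obs(): the state, without advancing time (a new reading comes with each control period).
- vision.camera(name): name is "scene" or "top"; returns a dict with "color" (420x560x3 uint8, red, green, blue), "z_map" (420x560 float32, m along the optical axis (not along the pixel's ray), 0 where there is no reading), "camera_matrix" (3x3 intrinsics, pixels), "xyz" and "attitude" of the camera in the world. Camera axes: x right, y down, z forward; pixel columns grow to the right and rows downward; lengths in m; the calibration is good to about 2 mm. A picture is of the moment at which its call begins.
- ticket.close_job(): hands the job in; it is judged then, once.
The state is a dict: "time_s": time; "joint_pos": joint angles; "qd": joint speeds; "tau": joint torques, N m; "eef_pos": TCP position; "tool_rot": TCP orientation; "force": force on the tool from outside, world axes, zero at the start; "moment": the same for the moment, N m; "grip_width": opening from 0.0 (shut) to 1.0 (fully open); "gripper_force": force on a finger pad.
Only numpy, scipy, OpenCV 4.12 (cv2) and the standard library are available. Lean on these libraries where they do the work, as an engineer would, in place of code of your own. Each camera call takes 0.05 s, during which the arm holds its last target. There are 200 camera calls.

## Working session

There is one attempt and no reset: what is moved stays moved. The work goes in short steps, Python scripts to look and compute and a shell command to move; the robot and the scene stay as the last step left them, time stands still between calls to the robot, and variables do not carry over. Pictures are saved under pics/ and viewed, at most 10 in all, crops included, and the job is handed in when it is done.

```bash
mkdir -p pics; ls; cat > h.py <<'E'
from bench import robot, vision, ticket
import numpy as np, cv2
from scipy.spatial.transform import Rotation as R
def cam(n):
    c=vision.camera(n); c["R"]=R.from_euler('xyz',c["attitude"]).as_matrix() if np.array(c["attitude"]).size==3 else np.array(c["attitude"]).reshape(3,3); return c
def cloud(c):
    K=c["camera_matrix"];z=c["z_map"];v,u=np.indices(z.shape)
    p=np.stack([(u-K[0,2])/K[0,0]*z,(v-K[1,2])/K[1,1]*z,z],-1)
    P=p@c["R"].T+np.array(c["xyz"]); P[z==0]=np.nan; return P
def ray(c,u,v,h):
    K=c["camera_matrix"];d=c["R"]@np.array([(u-K[0,2])/K[0,0],(v-K[1,2])/K[1,1],1]);o=np.array(c["xyz"]);return o+d*(h-o[2])/d[2]
E
python3 - <<'E'
from h import *
for n in("scene","top"):
    c=cam(n);cv2.imwrite(f"pics/{n}0.png",c["color"][...,::-1]);print(n,c["xyz"],c["attitude"],c["camera_matrix"].tolist());np.save(f"{n}0.npy",cloud(c))
    hsv=cv2.cvtColor(c["color"],cv2.COLOR_RGB2HSV);h,s,v=cv2.split(hsv)
    m=(((h<8)|(h>172))&(s>140)&(v>60)).astype(np.uint8)
    k,l,st,ce=cv2.connectedComponentsWithStats(m);P=cloud(c)
    for i in range(1,k):
        if st[i,4]>20:
            q=P[l==i];print(st[i],ce[i].round(1),np.nanmedian(q,0).round(4),np.nanpercentile(q,[5,95],0).round(4).tolist())
print(robot.get_obs(),robot.grip_depth)
E
```

```text
pics
scene [ 1.20425066 -0.13378987  0.78276405] [-2.34530685 -0.01160041  1.36854663] [[413.86871024200013, 0.0, 283.1376437287358], [0.0, 413.86871024200013, 208.46938575031598], [0.0, 0.0, 1.0]]
[236 217  19  18 166] [245. 225.] [ 0.5608 -0.0816  0.1043] [[0.5398, -0.097, 0.0946], [0.5821, -0.0674, 0.107]]
[550 278  10  16  29] [552.9 286.3] [0.7911 0.5823 0.007 ] [[0.7814, 0.5785, 0.0013], [0.81, 0.5866, 0.0226]]
top [ 0.31078934 -0.0059581   1.25005862] [-2.96200285  0.0150743  -1.55359812] [[467.9672832071933, 0.0, 275.14830397426414], [0.0, 467.9672832071933, 206.0537680016832], [0.0, 0.0, 1.0]]
[ 62 105  17  14  34] [ 72.7 113.2] [0.7847 0.5835 0.0127] [[0.78, 0.5765, 0.0031], [0.8099, 0.6071, 0.0325]]
[306 181  15  21 130] [313.1 191.4] [ 0.5571 -0.079   0.1055] [[0.5359, -0.0939, 0.0986], [0.5783, -0.0651, 0.1095]]
{'time_s': 0.1, 'joint_pos': array([ 1.06883634,  0.53712071, -0.00442669,  1.53875722,  0.00259187,
        1.06725448, -0.07118337]), 'qd': array([ 1.01941528e-03, -6.42539561e-04, -5.42913393e-05, -3.28746695e-03,
        7.67573014e-05, -5.07844983e-04, -3.76651981e-04]), 'tau': array([ 2.50694298e-03, -5.84566569e+01,  1.05191544e+00, -2.59774876e+01,
        1.26867823e-02,  4.58791677e-03,  1.16168843e-05]), 'eef_pos': array([ 0.27411687, -0.58876696,  0.23048781]), 'tool_rot': array([-3.14006273e+00,  1.12371127e-04,  4.35834192e-01]), 'force': array([ 0.68414774, -0.8703287 ,  0.42972256]), 'moment': array([-0.03757115,  0.00081263, -0.03771944]), 'gripper_force': 0.0, 'grip_width': 1.0020996542173957} 0.0187
```

View pictures.

View pics/scene0.png

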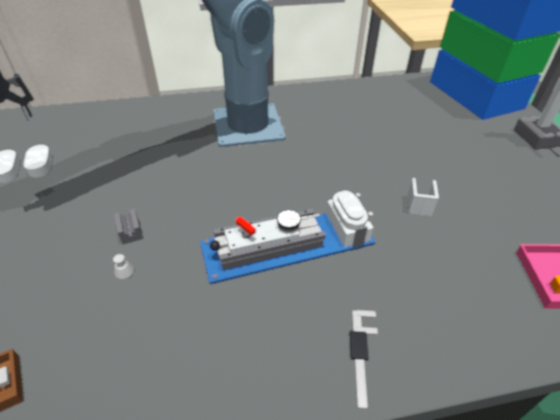

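View pics/top0.png

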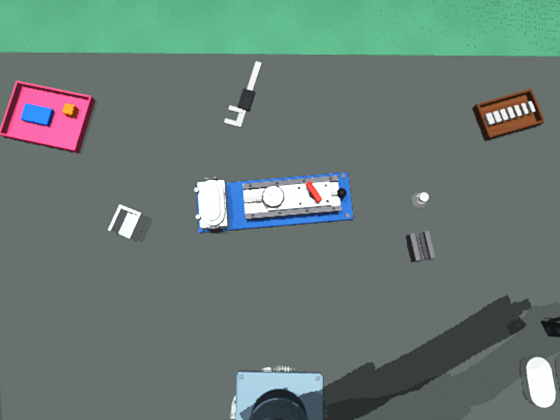

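```bash
python3 - <<'E'
from h import *
# red handle axis + dark/blue orientation from clouds
for n in("scene","top"):
    c=cam(n);P=cloud(c);h,s,v=cv2.split(cv2.cvtColor(c["color"],cv2.COLOR_RGB2HSV))
    m=(((h<8)|(h>172))&(s>120)&(v>50))&(abs(P[...,1]+.08)<.06)&(abs(P[...,0]-.56)<.08)
    vs,us=np.nonzero(m)
    pts=np.array([ray(c,u,w,.106)[:2] for u,w in zip(us,vs)])
    top=P[m][:,2]>.103
    for nm,q in(("all",pts),("topcloud",P[m][top][:,:2]),):
        (cx,cy),(w,hh),a=cv2.minAreaRect(q.astype(np.float32)*1000);e=np.linalg.eigh(np.cov(q.T))[1][:,1]
        print(n,nm,len(q),round(cx,1),round(cy,1),round(w,1),round(hh,1),round(a,1),"mean",q.mean(0).round(4),"axis deg",round(np.degrees(np.arctan2(e[1],e[0])),1))
    b=(h>95)&(h<130)&(s>90)&(v>40)&(P[...,2]>.004)&(P[...,2]<.02)
    q=P[b][:,:2];print("blue",len(q),cv2.minAreaRect(q.astype(np.float32)*1000))
    t=(abs(P[...,2]-.066)<.004)&(np.hypot(P[...,0]-.56,P[...,1]+.08)<.2)&(s<60)
    q=P[t][:,:2];print("carriage top",len(q),cv2.minAreaRect(q.astype(np.float32)*1000))
E
```

```text
scene all 178 563.5 -81.5 60.0 23.3 32.2 mean [ 0.5639 -0.0817] axis deg -151.9
scene topcloud 114 557.8 -80.3 56.0 16.3 33.2 mean [ 0.5584 -0.0807] axis deg -147.2
blue 2753 ((255.80001831054688, 419.3271484375), (351.8204345703125, 1409.8934326171875), 33.49190139770508)
carriage top 1042 ((558.263916015625, -38.54559326171875), (86.18408966064453, 244.62098693847656), 4.88271427154541)
top all 144 556.6 -79.1 56.7 17.1 32.4 mean [ 0.5566 -0.0795] axis deg -147.6
top topcloud 111 556.6 -80.3 53.6 15.5 32.4 mean [ 0.5563 -0.0807] axis deg -145.5
blue 2371 ((608.8099365234375, 184.98922729492188), (1031.389404296875, 561.4999389648438), 42.34646224975586)
carriage top 1092 ((551.130859375, -33.16209411621094), (92.23858642578125, 259.1910705566406), 5.953138828277588)
```

```bash
python3 - <<'E'
from h import *
for n in("scene","top"):
    c=cam(n);P=cloud(c);h,s,v=cv2.split(cv2.cvtColor(c["color"],cv2.COLOR_RGB2HSV))
    near=(np.hypot(P[...,0]-.55,P[...,1]-0.0)<.3)
    b=near&(h>95)&(h<130)&(s>120)&(v>40)&(P[...,2]>.006)&(P[...,2]<.018)
    b=cv2.morphologyEx(b.astype(np.uint8),cv2.MORPH_OPEN,np.ones((2,2)))>0
    q=P[b][:,:2];print(n,"blue",len(q),cv2.minAreaRect(q.astype(np.float32)*1000),np.nanmedian(P[b][:,2]))
    d=near&(abs(P[...,2]-.092)<.006)&(P[...,1]>-.04)&(P[...,1]<.08)&(v>120)
    q=P[d];print("dial",len(q),np.nanmedian(q,0),cv2.minEnclosingCircle(q[:,:2].astype(np.float32)*1000))
    k=near&(v<50)&(P[...,1]<-.13)&(P[...,2]>.06)
    q=P[k];print("knob",len(q),np.nanmean(q,0),q.min(0) if len(q) else 0,q.max(0) if len(q) else 0)
E
```

```text
scene blue 2138 ((550.456787109375, 24.34295654296875), (126.41451263427734, 415.162109375), 5.738530158996582) 0.010952971079408735
dial 330 [0.54887277 0.02228553 0.09154905] ((547.726806640625, 24.445659637451172), 30.324203491210938)
knob 1 [ 0.5768032  -0.15231643  0.06077806] [ 0.5768032  -0.15231643  0.06077806] [ 0.5768032  -0.15231643  0.06077806]
top blue 2116 ((489.380615234375, -5.379486083984375), (121.60856628417969, 434.09619140625), 22.910633087158203) 0.011889751406765181
dial 368 [0.54663406 0.0210331  0.09245382] ((544.9733276367188, 26.089170455932617), 33.1041374206543)
knob 46 [ 0.56345607 -0.15407072  0.06563299] [ 0.55222658 -0.16458941  0.06112438] [ 0.57358667 -0.14580321  0.07160232]
```

```bash
python3 -m inch '[[[0,0,0],-7.1,100],[[0,0,-0.02],-0.7,100]]'
```

```text
time_s: 0.47
eef_pos: [0.2732, -0.587, 0.2475]
tool_rot: [-3.134, -0.001, 0.578]
force: [-0.5, 0.7, -0.7]
grip_width: 0.748
gripper_force: 0.0
```

```bash
python3 -m inch '[[[0.0322,-0.0169,0],0,100],[[0.0322,-0.0169,0],0,100],[[0.0322,-0.0169,0],0,100],[[0.0322,-0.0169,0],0,100],[[0.0322,-0.0169,0],0,100],[[0.0322,-0.0169,0],0,100],[[0.0322,-0.0169,0],0,100],[[0.0322,-0.0169,0],0,100]]' && python3 -m inch '[[[0.0322,-0.0169,0],0,100],[[0.0322,-0.0169,0],0,100],[[0.0322,-0.0169,0],0,100],[[0.0322,-0.0169,0],0,100],[[0.0322,-0.0169,0],0,100],[[0.0322,-0.0169,0],0,100],[[0.0322,-0.0169,0],0,100],[[0,0,0],0,100]]'
```

```text
time_s: 1.13
eef_pos: [0.4183, -0.3345, 0.2514]
tool_rot: [3.141, 0.0, 0.572]
force: [0.8, -0.2, 0.0]
grip_width: 0.605
gripper_force: 0.0
time_s: 1.8
eef_pos: [0.5466, -0.1057, 0.2517]
tool_rot: [-3.139, -0.005, 0.583]
force: [-0.2, 1.4, -1.4]
grip_width: 0.611
gripper_force: 0.0
```

```bash
python3 -m inch '[[[0.0224,-0.016,0.03],0,100],[[0,0,0.04],0,100],[[0,0,0.02],0,100],[[0,0,0],0,100],[[0,0,0],0,100]]'; python3 - <<'E'
from h import *
o=robot.get_obs();print(o["eef_pos"],o["tool_rot"],o["grip_width"])
c=cam("scene");cv2.imwrite("pics/s1.png",cv2.resize(c["color"][130:290,170:400,::-1],None,fx=3,fy=3))
E
```

```text
time_s: 2.22
eef_pos: [0.5528, -0.0893, 0.1609]
tool_rot: [-3.14, 0.002, 0.572]
force: [0.5, -0.3, 0.0]
grip_width: 0.61
gripper_force: 0.0
[ 0.5528467  -0.0893144   0.16088833] [-3.14037528e+00  1.63136694e-03  5.71765309e-01] 0.6098088055626066
```

View pics/s1.png

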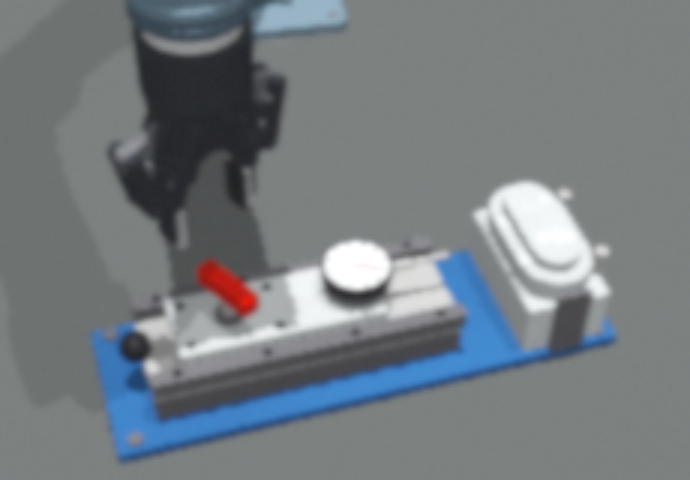

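```bash
python3 -m inch '[[[0.0083,-0.0053,0],0,100],[[0,0,0.03],0,100],[[0,0,0.03],0,100],[[0,0,0.012],0,100],[[0,0,0],0,100],[[0,0,0],0,100]]'
```

```text
time_s: 2.77
eef_pos: [0.5584, -0.08, 0.0903]
tool_rot: [3.141, -0.001, 0.572]
force: [0.4, 0.3, 0.7]
grip_width: 0.612
gripper_force: 0.0
```

```bash
python3 -m inch '[[[-0.0015,-0.0006,0.0115],0,100],[[0,0,0],0,140],[[0,0,0],0,170],[[0,0,0],0,180],[[0,0,0],0,185]]'; python3 -m inch '[[[0,0,0],0,190],[[0,0,0],0,195],[[0,0,0],0,195]]'
```

```text
time_s: 3.18
eef_pos: [0.5564, -0.0805, 0.0784]
tool_rot: [3.141, -0.001, 0.572]
force: [-0.4, -0.3, -0.4]
grip_width: 0.274
gripper_force: 0.0
time_s: 3.43
eef_pos: [0.5561, -0.0804, 0.0779]
tool_rot: [3.141, -0.0, 0.572]
force: [-0.6, 0.4, 0.7]
grip_width: 0.24
gripper_force: 0.0
```

```bash
python3 -m inch '[[[0,0,0],0,200],[[0,0,0],0,203]]';python3 -m inch '[[[0,0,0],0,206],[[0,0,0],0,206]]'; python3 -m inch '[[[0,0,0],0,209],[[0,0,0],0,209]]'
```

```text
time_s: 3.6
eef_pos: [0.556, -0.0805, 0.0778]
tool_rot: [3.142, 0.0, 0.572]
force: [0.6, -1.1, 0.5]
grip_width: 0.201
gripper_force: 0.1
time_s: 3.77
eef_pos: [0.556, -0.0805, 0.0778]
tool_rot: [3.142, 0.0, 0.572]
force: [-0.4, 0.1, -0.0]
grip_width: 0.19
gripper_force: 0.1
time_s: 3.93
eef_pos: [0.556, -0.0805, 0.0778]
tool_rot: [3.142, 0.0, 0.572]
force: [-0.4, 1.1, 1.7]
grip_width: 0.188
gripper_force: 16.0
```

```bash
python3 -m inch '[[[0,0,0],0,220],[[0,0,0],0,255],[[0,0,0],0,255]]';python3 -m inch '[[[0,0,-0.001],0,255],[[0,0,-0.001],0,255],[[0,0,-0.001],0,255],[[0,0,-0.001],0,255]]'
```

```text
time_s: 4.18
eef_pos: [0.5561, -0.0805, 0.078]
tool_rot: [3.141, -0.0, 0.572]
force: [-0.1, -1.1, 2.2]
grip_width: 0.175
gripper_force: 58.6
time_s: 4.52
eef_pos: [0.5555, -0.0805, 0.0808]
tool_rot: [-3.141, 0.001, 0.572]
force: [4.2, -1.0, -15.8]
grip_width: 0.177
gripper_force: 58.8
```

```bash
python3 -m inch '[[[0,0,-0.002],0,255],[[0,0,-0.002],0,255],[[0,0,-0.003],0,255],[[0,0,-0.003],0,255],[[0,0,-0.003],0,255]]';python3 -m inch '[[[0,0,-0.004],0,255],[[0,0,-0.004],0,255],[[0,0,-0.004],0,255],[[0,0,-0.004],0,255],[[0,0,-0.003],0,255],[[0,0,0],0,255]]'
```

```text
time_s: 4.93
eef_pos: [0.5558, -0.0804, 0.0953]
tool_rot: [-3.141, 0.0, 0.572]
force: [0.9, -1.0, -10.0]
grip_width: 0.175
gripper_force: 59.6
time_s: 5.43
eef_pos: [0.5565, -0.0803, 0.115]
tool_rot: [3.141, -0.001, 0.572]
force: [-1.5, -0.4, 1.1]
grip_width: 0.176
gripper_force: 61.2
```

```bash
python3 -m inch '[[[0.0009,-0.0018,0],0,255],[[0.0018,-0.0036,0],0,255],[[0.0018,-0.0036,0],0,255],[[0.0018,-0.0036,0],0,255],[[0.0018,-0.0036,0],0,255],[[0.0018,-0.0036,0],0,255]]';python3 -m inch '[[[0.0018,-0.0036,0],0,255],[[0.0018,-0.0036,0],0,255],[[0.0018,-0.0036,0],0,255],[[0.0018,-0.0036,0],0,255],[[0.0009,-0.0018,0],0,255],[[0,0,0],0,255]]'; python3 - <<'E'
from h import *
o=robot.get_obs();print(o["eef_pos"],o["force"])
for n in("scene","top"):
    c=cam(n)
    P=cloud(c);h,s,v=cv2.split(cv2.cvtColor(c["color"],cv2.COLOR_RGB2HSV))
    d=(abs(P[...,2]-.092)<.006)&(P[...,1]>0)&(P[...,1]<.1)&(abs(P[...,0]-.545)<.05)&(v>120)&(s<80)
    print(n,"dial",d.sum(),np.nanmedian(P[d],0))
    m=((h<8)|(h>172))&(s>120)&(v>50)&(abs(P[...,0]-.55)<.08)&(abs(P[...,1]+.04)<.06)
    print("red",m.sum(),np.nanmean(P[m],0),np.nanpercentile(P[m][:,2],[5,95]) if m.sum() else 0)
    if n=="scene":cv2.imwrite("pics/s2.png",cv2.resize(c["color"][130:290,170:400,::-1],None,fx=3,fy=3))
E
```

```text
time_s: 5.93
eef_pos: [0.5538, -0.0579, 0.114]
tool_rot: [3.141, -0.0, 0.572]
force: [0.2, -3.2, 0.8]
grip_width: 0.177
gripper_force: 61.0
time_s: 6.43
eef_pos: [0.5516, -0.0393, 0.1137]
tool_rot: [-3.141, -0.0, 0.573]
force: [-0.1, 0.3, 0.5]
grip_width: 0.177
gripper_force: 61.1
[ 0.55160654 -0.03925586  0.11374418] [-0.0919626   0.32926648  0.47122666]
scene dial 314 [0.54425572 0.06330539 0.09157531]
red 110 [ 0.56765371 -0.03119865  0.13837754] [0.12789685 0.14353813]
top dial 362 [0.54311458 0.06181235 0.09220371]
red 0 [nan nan nan] 0<stdin>:9: RuntimeWarning: Mean of empty slice
```

View pics/s2.png

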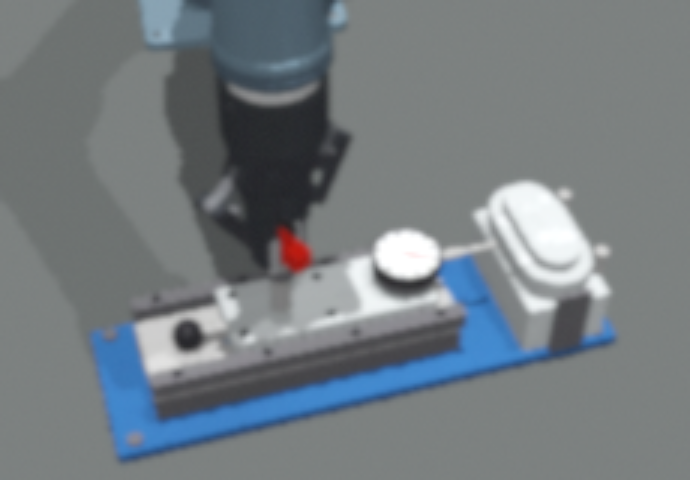

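```bash
python3 -m inch '[[[0.0014,-0.0027,0],0,255],[[0.0014,-0.0027,0.002],0,255],[[0,0,0.003],0,255],[[0,0,0.001],0,255],[[0,0,0],0,255]]';python3 -m inch '[[[0,0,0.001],0,255],[[0,0,0],0,255]]';python3 -m inch '[[[0,0,0.001],0,255],[[0,0,0],0,255]]'
```

```text
time_s: 6.95
eef_pos: [0.5508, -0.0342, 0.1072]
tool_rot: [-3.141, 0.0, 0.572]
force: [1.6, -0.5, -3.4]
grip_width: 0.175
gripper_force: 60.6
time_s: 7.12
eef_pos: [0.5508, -0.0342, 0.1064]
tool_rot: [-3.141, 0.0, 0.572]
force: [1.6, 0.3, -4.2]
grip_width: 0.173
gripper_force: 60.6
time_s: 7.28
eef_pos: [0.5511, -0.0342, 0.1059]
tool_rot: [-3.141, -0.0, 0.572]
force: [0.5, -0.3, 1.5]
grip_width: 0.178
gripper_force: 61.1
```

```bash
python3 -m inch '[[[0,0,0.0007],0,255],[[0,0,0],0,255]]';python3 -m inch '[[[0,0,0.0007],0,255],[[0,0,0],0,255]]'
```

```text
time_s: 7.45
eef_pos: [0.5513, -0.0342, 0.1059]
tool_rot: [3.141, -0.0, 0.572]
force: [-1.6, 0.3, 6.5]
grip_width: 0.176
gripper_force: 62.1
time_s: 7.62
eef_pos: [0.5515, -0.0342, 0.1058]
tool_rot: [3.141, -0.001, 0.572]
force: [-3.3, -0.4, 14.3]
grip_width: 0.176
gripper_force: 63.0
```

```bash
python3 -m inch '[[[0.0003,-0.0006,-0.0004],0,255],[[0.0003,-0.0006,0],0,255],[[0.0003,-0.0006,0],0,255],[[0.0003,-0.0006,0],0,255]]';python3 -m inch '[[[0.0003,-0.0006,0],0,255],[[0.0003,-0.0006,0],0,255],[[0.0003,-0.0006,0],0,255],[[0,0,0],0,255]]'
```

```text
time_s: 7.95
eef_pos: [0.5514, -0.0333, 0.1059]
tool_rot: [3.139, 0.0, 0.571]
force: [-0.5, -3.3, 9.4]
grip_width: 0.174
gripper_force: 62.3
time_s: 8.28
eef_pos: [0.5513, -0.0316, 0.1059]
tool_rot: [3.139, 0.0, 0.571]
force: [-0.4, -4.9, 9.4]
grip_width: 0.174
gripper_force: 62.3
```

```bash
python3 -m inch '[[[0.0003,-0.0006,0],0,255],[[0.0003,-0.0006,0],0,255],[[0.0003,-0.0006,0],0,255]]';python3 -m inch '[[[0.0003,-0.0006,0],0,255],[[0.0003,-0.0006,0],0,255],[[0.0003,-0.0006,0],0,255]]'
```

```text
time_s: 8.53
eef_pos: [0.5511, -0.0298, 0.1059]
tool_rot: [3.139, 0.0, 0.571]
force: [-0.4, -4.4, 8.3]
grip_width: 0.174
gripper_force: 62.3
time_s: 8.78
eef_pos: [0.5509, -0.028, 0.1059]
tool_rot: [3.138, 0.0, 0.57]
force: [-0.8, -5.6, 8.7]
grip_width: 0.178
gripper_force: 62.3
```

```bash
python3 -m inch '[[[0.0003,-0.0006,0],0,255],[[0.0003,-0.0006,0],0,255],[[0.0003,-0.0006,0],0,255]]'
```

```text
time_s: 9.03
eef_pos: [0.5507, -0.0261, 0.1059]
tool_rot: [3.138, 0.0, 0.57]
force: [-0.4, -4.5, 9.2]
grip_width: 0.178
gripper_force: 62.3
```

Steady. Continue.

```bash
python3 -m inch '[[[0.0003,-0.0006,0],0,255],[[0.0003,-0.0006,0],0,255],[[0.0003,-0.0006,0],0,255]]';python3 -m inch '[[[0.0003,-0.0006,0],0,255],[[0.0003,-0.0006,0],0,255],[[0.0003,-0.0006,0],0,255]]'
```

```text
time_s: 9.28
eef_pos: [0.5505, -0.0241, 0.1059]
tool_rot: [3.138, 0.0, 0.57]
force: [-0.3, -5.1, 8.5]
grip_width: 0.176
gripper_force: 62.3
time_s: 9.53
eef_pos: [0.5503, -0.0221, 0.1059]
tool_rot: [3.138, 0.0, 0.57]
force: [-0.9, -5.4, 7.5]
grip_width: 0.172
gripper_force: 62.3
```

```bash
python3 -m inch '[[[0.0003,-0.0006,0],0,255],[[0.0003,-0.0006,0],0,255],[[0.0003,-0.0006,0],0,255]]'
```

```text
time_s: 9.78
eef_pos: [0.5501, -0.02, 0.1059]
tool_rot: [3.138, 0.0, 0.57]
force: [-0.6, -5.1, 9.1]
grip_width: 0.178
gripper_force: 62.3
```

```bash
python3 -m inch '[[[0.0003,-0.0006,0],0,255],[[0.0003,-0.0006,0],0,255],[[0.0003,-0.0006,0],0,255]]'
```

```text
time_s: 10.03
eef_pos: [0.5498, -0.0181, 0.1058]
tool_rot: [3.138, 0.0, 0.57]
force: [-0.6, -4.5, 7.9]
grip_width: 0.173
gripper_force: 62.2
```

```bash
python3 -m inch '[[[0.0003,-0.0006,0],0,255],[[0.0003,-0.0006,0],0,255],[[0.0003,-0.0006,0],0,255]]'
```

```text
time_s: 10.28
eef_pos: [0.5497, -0.0161, 0.1058]
tool_rot: [3.138, 0.0, 0.57]
force: [-0.5, -5.3, 8.2]
grip_width: 0.178
gripper_force: 62.2
```

```bash
python3 -m inch '[[[0.0003,-0.0006,0],0,255],[[0.0003,-0.0006,0],0,255]]'
```

```text
time_s: 10.45
eef_pos: [0.5495, -0.0146, 0.1057]
tool_rot: [3.139, 0.0, 0.57]
force: [-0.2, -4.3, 7.2]
grip_width: 0.174
gripper_force: 62.0
```

```bash
python3 -m inch '[[[0.0003,-0.0006,0],0,255],[[0,0,0],0,255]]'
```

```text
time_s: 10.62
eef_pos: [0.5494, -0.0138, 0.1057]
tool_rot: [3.139, 0.0, 0.571]
force: [0.3, -4.7, 7.2]
grip_width: 0.176
gripper_force: 62.0
```

```bash
python3 -m inch '[[[0,0,0.0004],0,255],[[0,0,0],0,255]]'
```

```text
time_s: 10.78
eef_pos: [0.5495, -0.0138, 0.1056]
tool_rot: [3.139, 0.0, 0.571]
force: [-0.8, -4.8, 10.3]
grip_width: 0.175
gripper_force: 62.7
```

```bash
python3 -m inch '[[[0.0003,-0.0006,0],0,255],[[0.0003,-0.0006,0],0,255]]'
```

```text
time_s: 10.95
eef_pos: [0.5494, -0.0131, 0.1056]
tool_rot: [3.138, 0.0, 0.57]
force: [-0.2, -7.2, 9.6]
grip_width: 0.174
gripper_force: 62.4
```

```bash
python3 -m inch '[[[0.0003,-0.0006,0],0,255],[[0.0003,-0.0006,0],0,255]]'
```

```text
time_s: 11.12
eef_pos: [0.5492, -0.0115, 0.1054]
tool_rot: [3.138, 0.0, 0.57]
force: [0.9, -5.6, 6.8]
grip_width: 0.174
gripper_force: 62.0
```

```bash
python3 -m inch '[[[0.0003,-0.0006,0],0,255],[[0.0003,-0.0006,0],0,255]]'
```

```text
time_s: 11.28
eef_pos: [0.5485, -0.0088, 0.1047]
tool_rot: [3.14, -0.0, 0.571]
force: [0.8, -2.8, 0.4]
grip_width: 0.177
gripper_force: 61.1
```

```bash
python3 -m inch '[[[0,0,0.001],0,255],[[0,0,0],0,255]]'
```

```text
time_s: 11.45
eef_pos: [0.5483, -0.0083, 0.1032]
tool_rot: [3.141, 0.0, 0.572]
force: [1.0, -4.6, -0.3]
grip_width: 0.173
gripper_force: 60.8
```

```bash
python3 -m inch '[[[0,0,0.001],0,255],[[0,0,0],0,255]]'
```

```text
time_s: 11.62
eef_pos: [0.5483, -0.0083, 0.1021]
tool_rot: [3.141, 0.0, 0.572]
force: [2.1, -4.8, -2.4]
grip_width: 0.175
gripper_force: 60.8
```

```bash
python3 -m inch '[[[-0.0002,0.0004,0.002],0,255],[[0,0,0.002],0,255],[[0,0,0.002],0,255],[[0,0,0],0,255]]'
```

```text
time_s: 11.95
eef_pos: [0.5483, -0.0085, 0.0959]
tool_rot: [3.141, 0.0, 0.572]
force: [1.7, -5.4, -2.3]
grip_width: 0.176
gripper_force: 60.8
```

```bash
python3 -m inch '[[[0,0,0.002],0,255],[[0,0,0.002],0,255],[[0,0,0.002],0,255],[[0,0,0.002],0,255],[[0,0,0],0,255]]'
```

```text
time_s: 12.37
eef_pos: [0.5483, -0.0086, 0.0878]
tool_rot: [3.141, 0.0, 0.572]
force: [2.6, -5.0, -2.7]
grip_width: 0.178
gripper_force: 60.8
```

```bash
python3 -m inch '[[[0,0.0003,0.002],0,255],[[0,0,0.002],0,255],[[0,0,0.002],0,255],[[0,0,0.001],0,255],[[0,0,0],0,255]]'
```

```text
time_s: 12.78
eef_pos: [0.5482, -0.0088, 0.0804]
tool_rot: [3.142, 0.0, 0.572]
force: [3.6, -5.7, -6.8]
grip_width: 0.172
gripper_force: 60.2
```

```bash
python3 -m inch '[[[0,0,0.001],0,255],[[0,0,0.001],0,255],[[0,0,0],0,255]]'
```

```text
time_s: 13.03
eef_pos: [0.5484, -0.0087, 0.0787]
tool_rot: [3.141, 0.0, 0.572]
force: [3.0, -5.0, -3.3]
grip_width: 0.177
gripper_force: 60.8
```

```bash
python3 -m inch '[[[0,0,0.0008],0,255],[[0,0,0],0,255]]'
```

```text
time_s: 13.2
eef_pos: [0.5484, -0.0087, 0.078]
tool_rot: [3.141, 0.0, 0.572]
force: [3.0, -4.8, -1.8]
grip_width: 0.18
gripper_force: 60.9
```

```bash
python3 -m inch '[[[0,0,0.0006],0,255],[[0,0,0],0,255]]'
```

```text
time_s: 13.37
eef_pos: [0.5485, -0.0087, 0.0779]
tool_rot: [3.141, 0.0, 0.572]
force: [0.7, -3.9, 3.4]
grip_width: 0.175
gripper_force: 61.5
```

```bash
python3 -m inch '[[[0,0,0.0006],0,255],[[0,0,0],0,255]]'
```

```text
time_s: 13.53
eef_pos: [0.5486, -0.0088, 0.0779]
tool_rot: [3.141, 0.0, 0.572]
force: [0.9, -6.0, 8.6]
grip_width: 0.174
gripper_force: 62.4
```

```bash
python3 -m inch '[[[-0.0002,0.0004,-0.0015],0,255],[[0,0,0],0,255]]'; python3 -m inch '[[[0,0,0.001],0,255],[[0,0,0],0,200],[[0,0,0],0,180],[[0,0,0],0,150],[[0,0,0],0,110],[[0,0,0],0,100],[[0,0,0],0,100]]'
```

```text
time_s: 13.7
eef_pos: [0.5484, -0.0088, 0.0787]
tool_rot: [-3.142, -0.0, 0.572]
force: [2.6, -4.9, -0.6]
grip_width: 0.175
gripper_force: 60.9
time_s: 14.28
eef_pos: [0.5482, -0.0084, 0.0778]
tool_rot: [-3.141, 0.0, 0.572]
force: [-0.3, -0.1, -0.1]
grip_width: 0.607
gripper_force: 0.0
```

```bash
python3 -m inch '[[[0,0,-0.005],0,100],[[0,0,-0.02],0,100],[[0,0,-0.03],0,100],[[0,0,-0.03],0,100],[[0,0,-0.03],0,100],[[-0.03,0,-0.02],0,100],[[0,0,0],0,100],[[0,0,0],0,100]]'; python3 -m inch '[[[-0.04,0,0],0,100],[[-0.04,0,0],0,100],[[-0.04,0,0],0,100],[[0,0,0],0,100],[[0,0,0],0,100]]'; python3 - <<'E'
from h import *
for n in("scene","top"):
    c=cam(n)
    P=cloud(c);h,s,v=cv2.split(cv2.cvtColor(c["color"],cv2.COLOR_RGB2HSV))
    m=((h<8)|(h>172))&(s>120)&(v>50)&(abs(P[...,0]-.55)<.08)&(abs(P[...,1]+.0)<.06)
    print("red",m.sum(),np.nanmedian(P[m],0),np.nanpercentile(P[m][:,2],[5,95]) if m.sum() else 0)
    if n=="scene":cv2.imwrite("pics/s3.png",cv2.resize(c["color"][130:290,170:400,::-1],None,fx=3,fy=3))
E
```

```text
time_s: 14.95
eef_pos: [0.5232, -0.0261, 0.2143]
tool_rot: [3.14, -0.002, 0.57]
force: [0.8, 1.1, -0.5]
grip_width: 0.603
gripper_force: 0.0
time_s: 15.37
eef_pos: [0.4207, -0.0908, 0.2121]
tool_rot: [-3.141, 0.002, 0.569]
force: [1.4, -0.2, -0.1]
grip_width: 0.61
gripper_force: 0.0
red 173 [ 0.55223602 -0.01011161  0.10371054] [0.09276719 0.10692137]
red 138 [ 0.5491327  -0.00904928  0.10567995] [0.09462851 0.10865509]
```

View pics/s3.png

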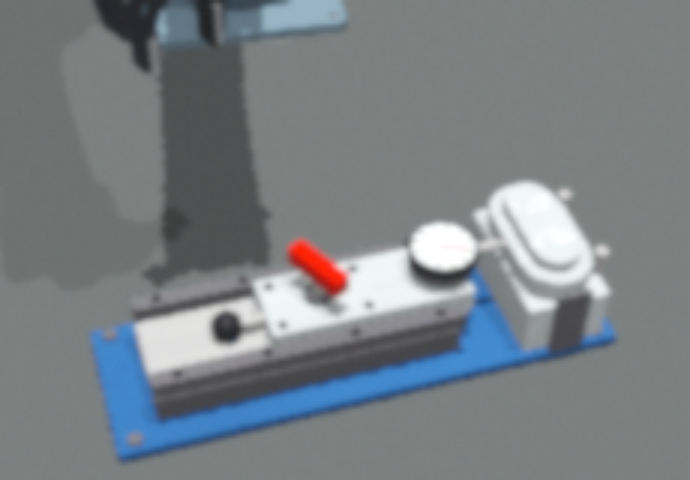

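The scene crop shows the pin upright at about (318, 268), at its starting height. The carriage is forward, the plunger touches the casting, and the gripper is clear.

```bash
python3 -c "
from bench import ticket; print(ticket.close_job())"
```

```text
the job is handed in; nothing more can be done
None
```

The job is handed in: the pin is home in the measuring bush, about 72 mm from the parked station, with its collar back at its starting height above the plate and the gripper clear; the hand-in returned no verdict.

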